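# Lock the bayonet cap onto the filling pump

## Robot

A 7-joint arm with a two-finger parallel gripper is mounted at the origin on the work surface. World frame = base frame: x ahead of the robot, y to its left, z up, the work surface at z = 0. Lengths are in m, angles in rad, forces in N, time in s.
With the tool pointing down it reaches from about 0.4 to 0.85 m from the base axis. Payload 4.5 kg.
Tool frame: the origin (TCP) lies on the centre line of the jaws, within the pads' length; the fingertips stand 14 mm ahead of it and the grasp point (between the pads) lies 5 mm behind it; y points along the fingers, z is the direction in which the jaws open and shut, and the axes are right-handed (so a half turn about y gives the same grasp; the last joint's range is limited). The gripper opens to 88 mm and grips with 3 to 60 N. Pads are 18 mm wide; open, the fingers measure 123 mm over their backs; the gripper's body (75 mm by 187 mm) begins 45 mm behind the grasp point.
Start: joints at [-1.263, 0.689, -0.195, 1.565, 0.157, 0.902, -0.215], TCP at [0.169, 0.602, 0.253] pointing down, gripper open.
Joint ranges: [-3.01, 3.01], [-0.46, 2.08], [-1.47, 1.51], [0.13, 2.56], [-1, 4.14], [0.04, 2.09], [-2.66, 2.66]. Speed limits (rad/s): [2.57, 2.57, 3.14, 3.14, 3.14, 3.14, 3.14].

## Interface

Orientations are given as a unit quaternion [x, y, z, w].
In Python, from plant import get_state, imaging, job gives the robot as it stands.
- The arm moves only by the tool send_rows, never from a script. Its argument "motion" is a list that holds one entry, the list of rows, each a list of 7 numbers: the turn, a rotation vector about the tool's x, y, z scaled (see below), then the shift along the tool's x, y, z scaled (see below), then the gripper's target within -1 to 1 (shut at 1, half-way at 0, fully open at -1). In form: [[[rx, ry, rz, tx, ty, tz, gripper], ...]]. A call has exactly 5 rows; each row shifts and turns the commanded pose from where the row before left it, along the tool's axes as they then stand; what a row does not reach is not made up. The controller multiplies each number of a shift by 0.02 m and each number of a turn by 0.08 rad. A row lasts 1/12 s, in which the tool goes at most 41.7 mm and 7.16 degrees, less where a joint would pass 70% of its speed; a pose out of reach is approached as far as the arm can. A call with a number of a shift or a turn outside -1 to 1 is refused whole. A call with a gripper value outside its range is refused whole. The fingers move at their own pace and stop on an object; "force" is the grip in N (left out, the last holds). Time passes only in rows, so rows that do not move let the fingers close, or fill a call up. It gives the time, the measured TCP pose, the force and the opening at its end, in the units of the state.
- get_state(): the state, without advancing time (a new reading comes with each control period).
- imaging.snapshot(name): name is "scene" or "top"; returns a dict with "img" (480x640x3 uint8, red, green, blue), "camera_matrix" (3x3 intrinsics, pixels), "R" (3x3) and "t" (3): a world point X has camera coordinates R X + t. Camera axes: x right, y down, z forward; pixel columns grow to the right and rows downward; lengths in m; the calibration is good to about 2 mm. A picture is of the moment at which its call begins. There is no depth.
- job.finish_job(): hands the job in, once; it reports no verdict.
The state is a dict: "clock": time; "q": joint angles; "qd": joint speeds; "joint_torque": joint torques, N m; "tool_pos": TCP position; "eef_rot": TCP orientation; "contact_force": force on the tool from outside, world axes, zero at the start; "moment": the same for the moment, N m; "opening": opening from 0.0 (shut) to 1.0 (fully open).
Only numpy, scipy, OpenCV 4.12 (cv2) and the standard library are available. Lean on these libraries where they do the work, as an engineer would, in place of code of your own. Each camera call takes 0.05 s, during which the arm holds its last target.

## Task

Close the filling pump's port with the blue-handled bayonet cap: find the slots with its two lugs, push it gently all the way down against the spring, twist it clockwise (seen from above) to the stop, then let the spring lift it into its lock and let go. Never press or twist hard, and leave the other things on the table where they are.

Things in the scene. Friction and masses are not known exactly. Their poses are not given: they have to be found in the camera images.
- cap: The loose bayonet cap, about 0.2 kg, standing upright on its nose. Origin: centre of its underside, z up. Steel spigot 40 mm across, tapering to 34 mm over the lowest 7 mm. Two lugs stand out along its +x and -x to 27 mm from the axis, each 9 mm wide (along y), from 12 to 18 mm above the origin. A half turn makes no difference.
- cap_handle (a point): On the cap's axis, 60 mm above its origin: a place to grip. Blue upright bar handle, 50 mm long along x (over the lugs), 14 mm thick along y, from 37 to 74 mm above the cap's origin. It stands on the steel flange, 70 mm across, from 29 to 37 mm above the origin.
- pump: Steel filling pump, fixed, at another place and yaw each time. Casing 220 (x) by 180 (y) by 90 mm high, origin at the centre of its underside; a grey motor sticks out 105 mm on +x, a pipe 43 mm on -y. The round aluminium port collar stands on top.
- port (a point): Centre of the collar's top, 126 mm above the table; axes as the pump's. Collar 76 mm across, 36 mm high; its lip is 8 mm thick with a 43 mm hole and two opposite slots 12.6 mm wide, each marked by a blue dash. The collar is clamped at an unreported angle: its slots lie within 0.5 rad of this point's +x and -x; see or feel where. Cap origin 12 mm below here: lugs on the lip, not in the slots.
- plate (a point): On the port's axis, 16 mm below the port point: top of the white spring plate at rest, r 19 mm. With the lugs in the slots the cap's nose meets it here; it resists with 5 N, rising to 11 N when the cap's origin is 29 mm below the port point, where the flange meets the collar (hard end). From 26 mm down the lugs are under the lip and can turn.
- lock (a point): On the port's axis, 23 mm below the port point: the cap's origin when locked. Under the lip the lugs turn clockwise only, about 1.05 rad to a hard stop; 0.3 N m there is plenty, 60 N in all on the cap is too hard. At the stop the lip has 3 mm pockets above the lugs: ease off and let go, and the spring lifts the cap 6 mm into them. Short of the stop it stays lower or springs out.
- plug: Bystander: a plain plug like the cap but with a red handle and no lugs; does not fit the lock. Origin at the centre of its underside.
- shaker: Bystander: amber glass jar with steel lid, 52 mm in diameter, 85 mm high; origin at the centre of its underside.
- bowl: Bystander: steel bowl 150 mm across, 60 mm high; origin at the centre of its underside.
- pin: Bystander: wooden rolling pin 34 mm thick, 260 mm long, lying along its x; origin at its middle, underside.
- cutter: Bystander: steel pastry ring 80 mm across, 30 mm high; origin at the centre of its underside.
Things that resemble listed ones, but are neither listed nor needed, are in the scene too. What is shaped like the cap but purple or yellow is not meant.

How it is judged:
By the outcome, as a careful person would: the job done as asked, in the order asked, and still so for the second after the job is handed in, with the robot touching nothing.
It also fails if it takes over 72 s, if anything falls off the work surface, if the arm or the gripper's body presses on something with over 40 N, if the wrist force passes 120 N, or if a joint passes its speed limit or range.

## Working session

There is one attempt and no reset: what is moved stays moved. The work goes in short steps, Python scripts to look and compute and a tool call to move; the robot and the scene stay as the last step left them, time stands still between calls to the robot, and variables do not carry over. Pictures are saved under pics/ and viewed, and the job is handed in when it is done.

Besides the shell and the picture viewer there is one more tool, called after "Emit:" as a command line: name --argument value ..., lists and objects as JSON in quotes. send_rows: Moves the arm, as the interface text tells. Its arguments: {"type":"object","properties":{"motion":{"type":"array"},"force":{"type":"number"}},"required":["motion"]}

```bash
mkdir -p pics; ls
python3 - <<'E'
from plant import get_state, imaging
import cv2,numpy as np
for n in("scene","top"):
    s=imaging.snapshot(n); cv2.imwrite(f"pics/{n}0.png",s["img"][:,:,::-1]); np.savez(f"{n}0.npz",**s)
    print(n,s["camera_matrix"].tolist(),np.round(s["R"],4).tolist(),np.round(s["t"],4).tolist())
print(get_state())
E
```

```text
pics
scene [[560.2921878264257, 0.0, 318.50185116191625], [0.0, 560.2921878264257, 243.9107198911427], [0.0, 0.0, 1.0]] [[0.693, 0.7209, -0.0069], [0.5226, -0.5089, -0.684], [-0.4966, 0.4704, -0.7295]] [-0.4542, -0.1654, 1.3275]
top [[440.52717260488436, 0.0, 323.7202231304411], [0.0, 440.52717260488436, 229.9353897133758], [0.0, 0.0, 1.0]] [[-0.02, -0.9998, -0.0058], [-0.9929, 0.0206, -0.1175], [0.1176, 0.0034, -0.9931]] [0.1281, 0.5551, 0.9312]
{'clock': 0.1, 'q': array([-1.26317976,  0.6898614 , -0.19457264,  1.56624239,  0.15730975,
        0.90249197, -0.21507293]), 'qd': array([-2.30060472e-03, -1.48039226e-03, -9.99805817e-04, -3.12396001e-03,
        2.51043256e-04,  1.66202622e-04,  6.40448969e-05]), 'joint_torque': array([-2.78371343e-03, -5.28498352e+01, -1.27132427e+00, -1.53836864e+01,
       -5.26146346e-02,  1.97510664e-03,  5.36040068e-05]), 'tool_pos': array([0.1688734 , 0.60119009, 0.25201508]), 'eef_rot': array([ 0.70106401, -0.09649813,  0.09640979, -0.69993037]), 'contact_force': array([ 0.37992282, -0.3909522 ,  0.61485216]), 'moment': array([0.0066433 , 0.03474015, 0.04818837]), 'opening': 0.9986334160119216}
```

```bash
sleep 0.1; ls pics
```

```text
scene0.png
top0.png
```

View pics/scene0.png

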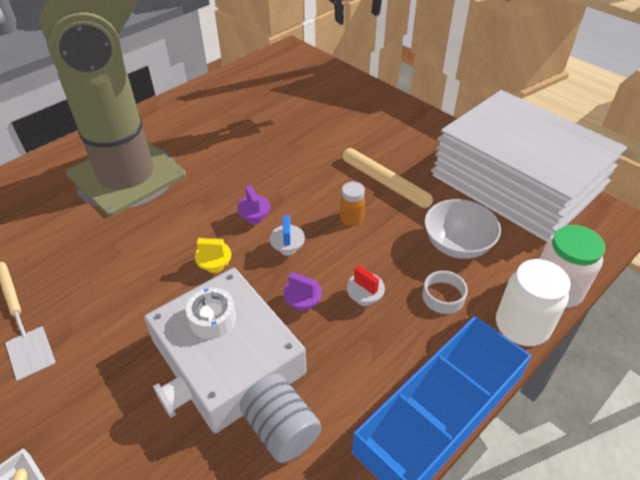

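View pics/top0.png

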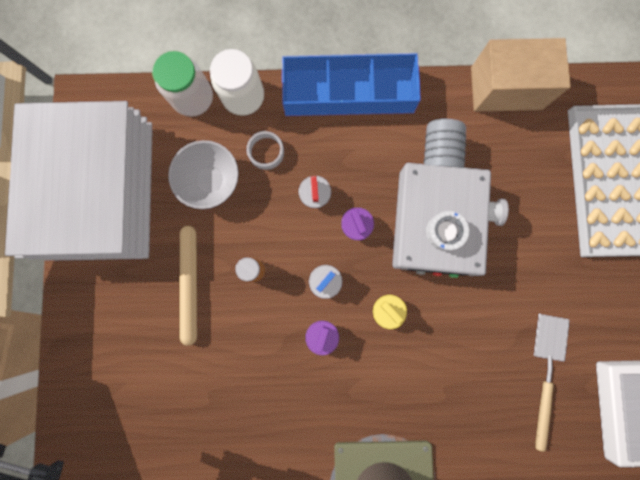

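The blue-handled cap is at top (325,282) and scene (287,237). These could be taken for it:
- Purple, at top (357,224) and (322,338)
- Yellow, at top (390,312)
- Red plug, at top (315,191)

The pump collar is at top (448,231) and scene (211,312). I'll check close crops next.

```bash
cat > h.py <<'E'
import numpy as np,cv2
def load(n):
    return dict(np.load(n+".npz"))
def ray(s,u,v):
    K,R,t=s["camera_matrix"],s["R"],s["t"]
    d=R.T@np.linalg.solve(K,[u,v,1.]); return -R.T@t,d
def plane(s,u,v,z):
    c,d=ray(s,u,v); return c+d*(z-c[2])/d[2]
def proj(s,X):
    p=s["camera_matrix"]@(s["R"]@np.asarray(X)+s["t"]); return p[:2]/p[2]
def crop(s,u,v,r,k):
    u,v=int(u),int(v);im=s["img"][v-r:v+r,u-r:u+r,::-1]
    return cv2.resize(im,None,fx=k,fy=k,interpolation=cv2.INTER_CUBIC)
def bluemask(im,lo=(100,110,60),hi=(125,255,255)):
    return cv2.inRange(cv2.cvtColor(im,cv2.COLOR_RGB2HSV),lo,hi)
E
python3 - <<'E'
from h import *
a,b=load("top0"),load("scene0")
o=np.vstack([np.hstack([crop(a,325,282,25,6),crop(a,448,231,25,6)]),np.hstack([crop(b,287,237,30,5),crop(b,211,312,30,5)])])
cv2.imwrite("pics/crop0.png",o)
for n,s in(("top",a),("scene",b)):
    m=bluemask(s["img"],(95,80,60)); k,l,st,c=cv2.connectedComponentsWithStats(m)
    for i in range(1,k):
        if st[i,4]>2: print(n,st[i],np.round(c[i],1))
E
```

```text
top [ 282   53  139   63 8083] [350.4  84.1]
top [455 213   2   2   3] [455.3 213.7]
top [441 245   3   2   6] [442.  245.5]
top [317 272  18  20 140] [325.4 281.3]
scene [283 215   8  31 211] [286.2 229.9]
scene [204 289   4   3  10] [205.3 289.8]
scene [  352   316   180   164 14941] [439.8 404.4]
scene [211 321   5   4  13] [213.3 322.5]
```

View pics/crop0.png

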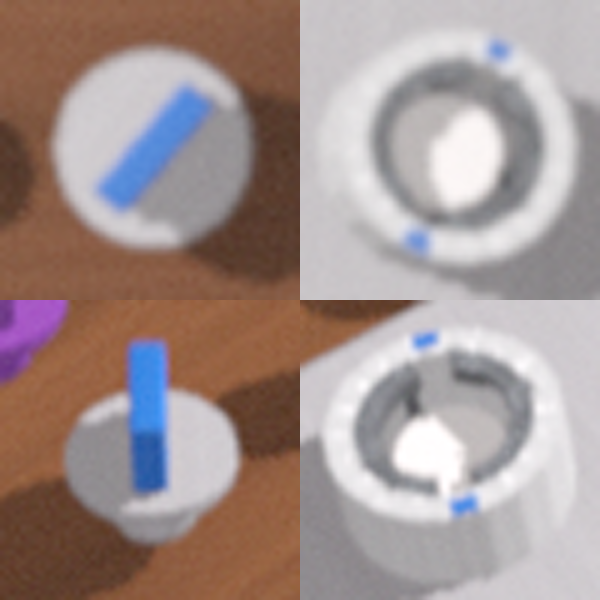

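The crops confirm the choice: the blue bar stands on the grey flange at top (325,281). The collar has two blue dashes, at top (455.3,213.7) and (442,245.5). Next I'll measure them.

Run:
```python
from h import *
a,b=load("top0"),load("scene0")
D={}
for n,s,p in(("top",a,[(455.3,213.7),(442,245.5)]),("scene",b,[(205.3,289.8),(213.3,322.5)])):
    m=bluemask(s["img"],(95,60,60)); h,l,st,c=cv2.connectedComponentsWithStats(m)
    P=[]
    for u,v in p:
        i=np.argmin(np.hypot(*(c-[u,v]).T)); P.append(plane(s,*c[i],.126))
    P=np.array(P); d=P[0]-P[1]
    print(n,"dots",np.round(P,4).tolist(),"centre",P.mean(0).round(4),"sep",np.linalg.norm(d).round(4),"ang",np.arctan2(d[1],d[0]))
# collar outline: bright ellipse via hole
# handle
m=bluemask(a["img"],(95,80,60)); h,l,st,c=cv2.connectedComponentsWithStats(m)
i=np.argmin(np.hypot(*(c-[325,281]).T)); ys,xs=np.where(l==i)
r=cv2.minAreaRect(np.stack([xs,ys],1).astype(np.float32)); print(r)
B=cv2.boxPoints(r); W=np.array([plane(a,*q,.074) for q in B]);print(W.round(4).tolist(),W.mean(0))
for k in(0,1): e=W[k+1]-W[k];print(np.linalg.norm(e),np.arctan2(e[1],e[0]))
# flange
hsv=cv2.cvtColor(a["img"],cv2.COLOR_RGB2HSV)
f=((hsv[...,1]<60)|(l==i)).astype(np.uint8); 
w=np.zeros_like(f);w[255:310,300:350]=f[255:310,300:350]
w=cv2.morphologyEx(w,cv2.MORPH_OPEN,np.ones((3,3)))
cs,_=cv2.findContours(w,cv2.RETR_EXTERNAL,cv2.CHAIN_APPROX_NONE);cc=max(cs,key=cv2.contourArea)
E=cv2.fitEllipse(cc);print(E,plane(a,*E[0],.037), E[1][0]/440*.9)
# handle top centre in scene
print("proj handle top in scene",proj(b,[*W.mean(0)[:2],.074]),proj(b,[*W.mean(0)[:2],.037]))
# motor dir
for u,v,z in((445,140,.045),(441,219,.09)): print(plane(a,u,v,z))
```

```text
top dots [[0.573, -0.1457, 0.126], [0.5103, -0.1156, 0.126]] centre [ 0.5416 -0.1306  0.126 ] sep 0.0696 ang -0.4479929896585828
scene dots [[0.5105, -0.1184, 0.126], [0.5734, -0.1487, 0.126]] centre [ 0.542  -0.1335  0.126 ] sep 0.0698 ang 2.6913660111228523
((325.3206787109375, 281.3482666015625), (6.107089996337891, 22.90159034729004), 40.23635482788086)
[[0.4323, 0.1358, 0.074], [0.4676, 0.1045, 0.074], [0.4593, 0.095, 0.074], [0.424, 0.1263, 0.074]] [0.44578305 0.11540328 0.074     ]
0.047184354084993885 -0.7252632833954739
0.012612224332679924 -2.2919981714184647
((325.1058044433594, 281.33856201171875), (32.99263381958008, 33.48093795776367), 4.838305950164795) [0.44583366 0.11597627 0.037     ] 0.06748493281277744
proj handle top in scene [286.82467635 222.77603965] [287.70511245 235.79023046]
[ 0.75092937 -0.15548182  0.045     ]
[ 0.56859182 -0.12565974  0.09      ]
```

```bash
cat > go.py <<'E'
import sys,numpy as np
from scipy.spatial.transform import Rotation as Ro
from plant import get_state
# usage: go.py x y z yaw_of_tool_z
def go(x,y,z,yaw):
    s=get_state(); R=Ro.from_quat(s["eef_rot"]); p=s["tool_pos"]
    zx=np.array([np.cos(yaw),np.sin(yaw),0]); yx=np.array([0,0,-1.]); T=np.stack([np.cross(yx,zx),yx,zx],1)
    zt=R.as_matrix()[:,2]
    print("clock %.2f"%s["clock"],"pos",p.round(4),"jawyaw %.3f"%np.arctan2(zt[1],zt[0]),"y",R.as_matrix()[:,1].round(3),"open %.3f"%s["opening"])
    print("F",s["contact_force"].round(1),"M",s["moment"].round(2),"q",s["q"].round(2))
    d=np.array([x,y,z])-p
    print("world d mm",(d*1e3).round(1),"shift units total",(R.inv().apply(d)/.02).round(2),"turn units total",((R.inv()*Ro.from_matrix(T)).as_rotvec()/.08).round(2))
go(*map(float,sys.argv[1:5]))
E
python3 go.py 0.4458 0.1157 0.20 0.846; python3 go.py 0.4458 0.1157 0.20 -2.296
```

```text
clock 0.10 pos [0.1689 0.6012 0.252 ] jawyaw 1.297 y [-0.    -0.002 -1.   ] open 0.999
F [ 0.4 -0.4  0.6] M [0.01 0.03 0.05] q [-1.26  0.69 -0.19  1.57  0.16  0.9  -0.22]
world d mm [ 276.9 -485.5  -52. ] shift units total [ 19.89   2.63 -19.62] turn units total [0.02 5.64 0.01]
clock 0.10 pos [0.1689 0.6012 0.252 ] jawyaw 1.297 y [-0.    -0.002 -1.   ] open 0.999
F [ 0.4 -0.4  0.6] M [0.01 0.03 0.05] q [-1.26  0.69 -0.19  1.57  0.16  0.9  -0.22]
world d mm [ 276.9 -485.5  -52. ] shift units total [ 19.89   2.63 -19.62] turn units total [ 1.000e-02 -3.363e+01 -3.000e-02]
```

Emit:
send_rows --motion '[[[0, 0, 0, 1, 0.1, -1, -1], [0, 0, 0, 1, 0.1, -1, -1], [0, 0, 0, 1, 0.1, -1, -1], [0, 0, 0, 1, 0.1, -1, -1], [0, 0, 0, 1, 0.1, -1, -1]]]'

```text
clock: 0.52
tool_pos: [0.2386, 0.4769, 0.2424]
eef_rot: [0.701, -0.096, 0.096, -0.7]
contact_force: [0.4, -0.3, -0.2]
opening: 0.996
```

```bash
python3 go.py 0.4458 0.1157 0.20 0.846
```

```text
clock 0.52 pos [0.2386 0.4769 0.2424] jawyaw 1.297 y [-0.    -0.001 -1.   ] open 0.996
F [ 0.4 -0.3 -0.2] M [-0.03  0.05  0.04] q [-1.06  0.59 -0.21  1.85  0.18  0.72 -0.07]
world d mm [ 207.2 -361.2  -42.4] shift units total [ 14.85   2.13 -14.59] turn units total [0.01 5.64 0.  ]
```

Emit:
send_rows --motion '[[[0, 0, 0, 1, 0.1, -1, -1], [0, 0, 0, 1, 0.1, -1, -1], [0, 0, 0, 1, 0.1, -1, -1], [0, 0, 0, 1, 0.1, -1, -1], [0, 0, 0, 1, 0.1, -1, -1]]]'

```text
clock: 0.93
tool_pos: [0.3078, 0.3537, 0.2325]
eef_rot: [0.701, -0.096, 0.096, -0.7]
contact_force: [0.8, -0.8, 0.5]
opening: 0.997
```

Emit:
send_rows --motion '[[[0, 0, 0, 1, 0.1, -1, -1], [0, 0, 0, 1, 0.1, -1, -1], [0, 0, 0, 1, 0.1, -1, -1], [0, 0, 0, 1, 0.1, -1, -1], [0, 0, 0, 1, 0.1, -1, -1]]]'

```text
clock: 1.35
tool_pos: [0.3771, 0.2305, 0.2225]
eef_rot: [0.701, -0.097, 0.096, -0.7]
contact_force: [0.2, 0.3, 0.6]
opening: 0.999
```

```bash
python3 go.py 0.4458 0.1157 0.20 0.846
```

```text
clock 1.35 pos [0.3771 0.2305 0.2225] jawyaw 1.297 y [-0. -0. -1.] open 0.999
F [0.2 0.3 0.6] M [-0.01 -0.01  0.02] q [-0.49  0.52 -0.25  2.13  0.24  0.52  0.38]
world d mm [  68.7 -114.8  -22.5] shift units total [ 4.86  1.13 -4.6 ] turn units total [ 0.    5.64 -0.  ]
```

Emit:
send_rows --motion '[[[0, 0, 0, 1, 0.2, -1, -1], [0, 0, 0, 1, 0.2, -1, -1], [0, 0, 0, 1, 0.2, -1, -1], [0, 0, 0, 1, 0.2, -1, -1], [0, 0, 0, 0.8, 0.2, -0.6, -1]]]'

```text
clock: 1.77
tool_pos: [0.4447, 0.1142, 0.2023]
eef_rot: [0.701, -0.098, 0.097, -0.7]
contact_force: [0.3, -0.0, 0.8]
opening: 1.003
```

Emit:
send_rows --motion '[[[0, 1, 0, 0, 0, 0, -1], [0, 1, 0, 0, 0, 0, -1], [0, 1, 0, 0, 0, 0, -1], [0, 1, 0, 0, 0, 0, -1], [0, 1, 0, 0, 0, 0, -1]]]'

```text
clock: 2.18
tool_pos: [0.4441, 0.1171, 0.2025]
eef_rot: [0.667, -0.235, 0.235, -0.667]
contact_force: [-0.4, 0.2, 0.3]
opening: 1.004
```

```bash
python3 go.py 0.4458 0.1157 0.057 0.846
```

```text
clock 2.18 pos [0.4441 0.1171 0.2025] jawyaw 0.893 y [-0. -0. -1.] open 1.004
F [-0.4  0.2  0.3] M [ 0.01  0.07 -0.05] q [-0.27  0.57 -0.14  2.1   0.17  0.48  0.36]
world d mm [   1.7   -1.4 -145.5] shift units total [ 0.11  7.28 -0.  ] turn units total [ 0.    0.59 -0.  ]
```

Emit:
send_rows --motion '[[[0, 0.6, 0, 0.1, 1, 0, -1], [0, 0, 0, 0, 1, 0, -1], [0, 0, 0, 0, 1, 0, -1], [0, 0, 0, 0, 1, 0, -1], [0, 0, 0, 0, 1, 0, -1]]]'

```text
clock: 2.6
tool_pos: [0.4458, 0.1161, 0.1017]
eef_rot: [-0.661, 0.25, -0.25, 0.662]
contact_force: [-1.0, 0.0, 0.7]
opening: 0.998
```

```bash
python3 go.py 0.4458 0.1157 0.056 0.846
python3 - <<'E'
from plant import imaging
from h import *
a,b=imaging.snapshot("top"),imaging.snapshot("scene")
cv2.imwrite("pics/d1.png",np.hstack([crop(a,325,282,50,4),crop(b,287,237,50,4)]))
E
```

```text
clock 2.60 pos [0.4458 0.1161 0.1017] jawyaw 0.849 y [ 0.  0. -1.] open 0.998
F [-1.   0.   0.7] M [-0.06  0.04 -0.07] q [-0.32  0.77 -0.06  2.18  0.2   0.2   0.29]
world d mm [ -0.   -0.4 -45.7] shift units total [ 0.01  2.29 -0.02] turn units total [-0.    0.04  0.  ]
```

View pics/d1.png

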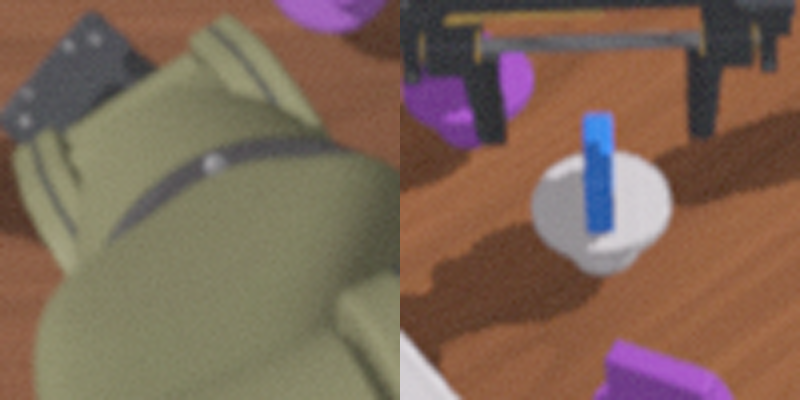

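The fingers straddle the blue bar in the scene crop (right half, bar at 598,175). Next I'll go down.

Emit:
send_rows --motion '[[[0, 0, 0, 0, 0.6, 0, -1], [0, 0, 0, 0, 0.6, 0, -1], [0, 0, 0, 0, 0.6, 0, -1], [0, 0, 0, 0, 0.5, 0, -1], [0, 0, 0, 0, 0, 0, -1]]]'

```text
clock: 3.12
tool_pos: [0.4455, 0.1161, 0.056]
eef_rot: [0.662, -0.25, 0.249, -0.661]
contact_force: [0.2, -0.3, 0.5]
opening: 1.003
```

```bash
python3 go.py 0.4458 0.1157 0.056 0.846
```

```text
clock 3.12 pos [0.4455 0.1161 0.056 ] jawyaw 0.849 y [-0.001 -0.    -1.   ] open 1.003
F [ 0.2 -0.3  0.5] M [-0.01  0.01 -0.01] q [-0.34  0.87 -0.02  2.19  0.21  0.09  0.28]
world d mm [ 0.3 -0.4  0. ] shift units total [ 0.02 -0.   -0.01] turn units total [ 0.01  0.04 -0.01]
```

Emit:
send_rows --motion '[[[0, 0, 0, 0, 0, 0, 1], [0, 0, 0, 0, 0, 0, 1], [0, 0, 0, 0, 0, 0, 1], [0, 0, 0, 0, 0, 0, 1], [0, 0, 0, 0, 0, 0, 1]]]' --force 25

```text
clock: 3.53
tool_pos: [0.4461, 0.1161, 0.0572]
eef_rot: [-0.661, 0.25, -0.25, 0.662]
contact_force: [0.1, 0.2, -0.7]
opening: 0.646
```

Emit:
send_rows --motion '[[[0, 0, 0, 0, 0, 0, 1], [0, 0, 0, 0, 0, 0, 1], [0, 0, 0, 0, 0, 0, 1], [0, 0, 0, 0, 0, 0, 1], [0, 0, 0, 0, 0, 0, 1]]]'

```text
clock: 3.95
tool_pos: [0.4458, 0.116, 0.0567]
eef_rot: [-0.662, 0.25, -0.25, 0.662]
contact_force: [-0.8, 0.3, -0.6]
opening: 0.27
```

```bash
python3 go.py 0.4458 0.1157 0.2 0.846
```

```text
clock 3.95 pos [0.4458 0.116  0.0567] jawyaw 0.849 y [-0.  0. -1.] open 0.270
F [-0.8  0.3 -0.6] M [-0.08  0.02 -0.03] q [-0.34  0.86 -0.02  2.19  0.21  0.09  0.28]
world d mm [  0.   -0.3 143.3] shift units total [ 0.01 -7.17 -0.01] turn units total [ 0.    0.04 -0.  ]
```

Emit:
send_rows --motion '[[[0, 0, 0, 0, 0, 0, 1], [0, 0, 0, 0, 0, 0, 1], [0, 0, 0, 0, 0, 0, 1], [0, 0, 0, 0, 0, 0, 1], [0, 0, 0, 0, 0, 0, 1]]]'

```text
clock: 4.37
tool_pos: [0.4457, 0.1161, 0.0566]
eef_rot: [0.662, -0.25, 0.25, -0.662]
contact_force: [0.3, -1.3, -2.3]
opening: 0.159
```

Emit:
send_rows --motion '[[[0, 0, 0, 0, -0.2, 0, 1], [0, 0, 0, 0, -0.6, 0, 1], [0, 0, 0, 0, -1, 0, 1], [0, 0, 0, 0, -1, 0, 1], [0, 0, 0, 0, -1, 0, 1]]]'

```text
clock: 4.78
tool_pos: [0.4454, 0.1159, 0.1336]
eef_rot: [0.662, -0.25, 0.249, -0.661]
contact_force: [0.8, 0.2, -2.5]
opening: 0.155
```

```bash
python3 go.py 0.5418 -0.132 0.22 1.122;  python3 - <<'E'
from plant import imaging
from h import *
b=imaging.snapshot("scene")
cv2.imwrite("pics/d2.png",crop(b,287,200,60,5))
E
```

```text
clock 4.78 pos [0.4454 0.1159 0.1336] jawyaw 0.849 y [-0.001 -0.    -1.   ] open 0.155
F [ 0.8  0.2 -2.5] M [-0.02 -0.04 -0.01] q [-0.3   0.7  -0.09  2.16  0.19  0.29  0.3 ]
world d mm [  96.4 -247.9   86.4] shift units total [11.81 -4.32 -6.12] turn units total [ 0.01 -3.41 -0.01]
```

View pics/d2.png

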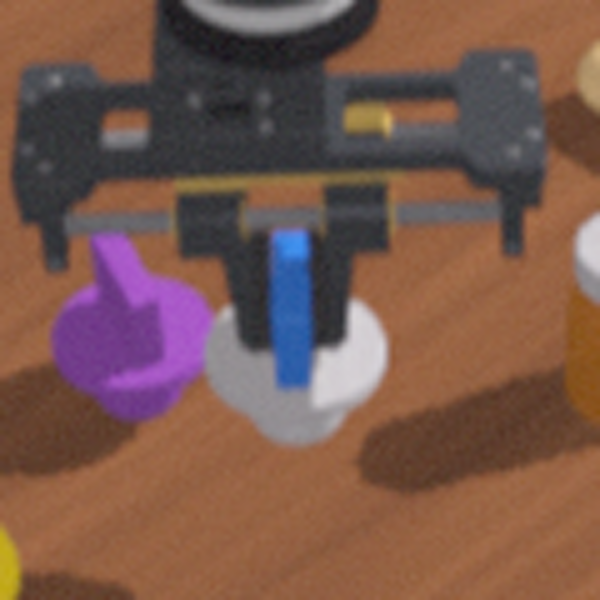

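Emit:
send_rows --motion '[[[0, 0, 0, 0.5, -0.9, -0.25, 1], [0, 0, 0, 1, -0.9, -0.5, 1], [0, 0, 0, 1, -0.9, -0.5, 1], [0, 0, 0, 1, -0.9, -0.5, 1], [0, 0, 0, 1, -0.7, -0.5, 1]]]'

```text
clock: 5.25
tool_pos: [0.4838, 0.0217, 0.2199]
eef_rot: [-0.662, 0.249, -0.25, 0.662]
contact_force: [1.2, -1.2, -2.3]
opening: 0.158
```

Emit:
send_rows --motion '[[[0, 0, 0, 1, 0, -0.5, 1], [0, 0, 0, 1, 0, -0.5, 1], [0, 0, 0, 1, 0, -0.5, 1], [0, 0, 0, 1, 0, -0.5, 1], [0, 0, 0, 1, 0, -0.6, 1]]]'

```text
clock: 5.67
tool_pos: [0.5243, -0.0831, 0.2184]
eef_rot: [-0.662, 0.25, -0.249, 0.662]
contact_force: [-0.5, 0.2, -2.0]
opening: 0.159
```

```bash
python3 go.py 0.5418 -0.132 0.22 1.122
```

```text
clock 5.67 pos [ 0.5243 -0.0831  0.2184] jawyaw 0.849 y [-0.  0. -1.] open 0.159
F [-0.5  0.2 -2. ] M [-0. -0.  0.] q [ 0.2   0.62 -0.21  1.89  0.2   0.66  0.72]
world d mm [ 17.5 -48.9   1.6] shift units total [ 2.27 -0.08 -1.26] turn units total [-0.   -3.41 -0.01]
```

Emit:
send_rows --motion '[[[0, 0, 0, 0.8, 0, -0.4, 1], [0, 0, 0, 0.8, 0, -0.4, 1], [0, 0, 0, 0.6, -0.1, -0.4, 1], [0, -0.6, 0, 0, 0, 0, 1], [0, -0.6, 0, 0, 0, 0, 1]]]'

```text
clock: 6.08
tool_pos: [0.541, -0.1309, 0.2201]
eef_rot: [0.673, -0.218, 0.217, -0.672]
contact_force: [-0.3, 1.4, -1.3]
opening: 0.153
```

Emit:
send_rows --motion '[[[0, -0.6, 0, 0, 0, 0, 1], [0, -0.6, 0, 0, 0, 0, 1], [0, -0.6, 0, 0, 0, 0, 1], [0, -0.4, 0, 0, 0, 0, 1], [0, 0, 0, 0, 0, 0, 1]]]'

```text
clock: 6.5
tool_pos: [0.541, -0.1295, 0.2203]
eef_rot: [-0.689, 0.158, -0.157, 0.689]
contact_force: [-0.2, -0.1, -2.8]
opening: 0.157
```

```bash
python3 go.py 0.5418 -0.132 0.195 1.122;  python3 - <<'E'
from plant import imaging
from h import *
b=imaging.snapshot("scene");a=imaging.snapshot("top")
np.savez("scene1.npz",**b);np.savez("top1.npz",**a)
cv2.imwrite("pics/d3.png",np.hstack([crop(b,211,280,50,4),crop(a,440,225,50,4)]))
E
```

```text
clock 6.50 pos [ 0.541  -0.1295  0.2203] jawyaw 1.122 y [-0.001  0.    -1.   ] open 0.157
F [-0.2 -0.1 -2.8] M [-0.03  0.02 -0.03] q [ 0.33  0.65 -0.3   1.81  0.27  0.73  1.  ]
world d mm [  0.8  -2.5 -25.3] shift units total [ 0.09  1.26 -0.09] turn units total [ 0.   -0.   -0.01]
```

View pics/d3.png

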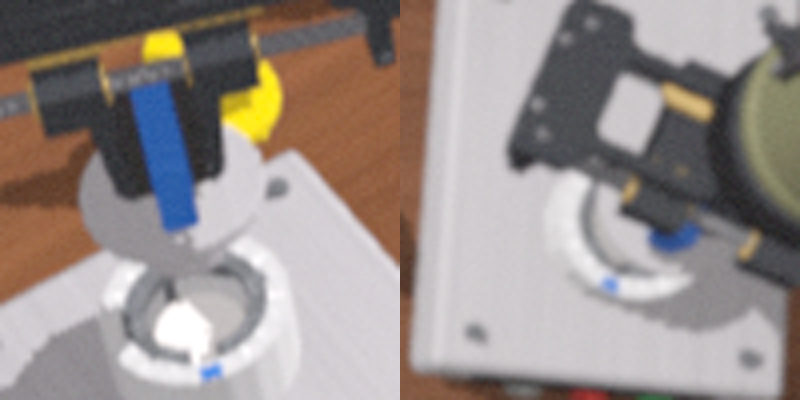

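Run:
```python
from h import *
def fl(s,u,v,r,z,name):
    im=s["img"]; hsv=cv2.cvtColor(im,cv2.COLOR_RGB2HSV)
    f=(hsv[...,1]<45)&(hsv[...,2]>90); w=np.zeros(f.shape,np.uint8)
    w[v-r:v+r,u-r:u+r]=f[v-r:v+r,u-r:u+r]*255
    cv2.imwrite(f"pics/m_{name}.png",crop({"img":np.repeat(w[...,None],3,2)},u,v,r+5,6))
    return w
b=load("scene0")
# dashed handle end-points in scene0: top face of handle brighter blue
hsv=cv2.cvtColor(b["img"],cv2.COLOR_RGB2HSV)
m=bluemask(b["img"],(95,80,60)); h,l,st,c=cv2.connectedComponentsWithStats(m)
i=np.argmin(np.hypot(*(c-[286,230]).T))
for y in range(214,247,1):
    x=np.where(l[y]==i)[0]
    if len(x): print(y,x.min(),x.max(),hsv[y,int(x.mean()),2],end="; ")
P=[0.4458,0.1157]; ax=np.array([np.cos(-.725),np.sin(-.725)]); ay=np.array([-ax[1],ax[0]])
print()
for sx in(-1,1):
  for sy in(-1,1):
    q=np.array(P)+sx*.025*ax+sy*.007*ay
    print(sx,sy,proj(b,[*q,.074]).round(1),proj(b,[*q,.037]).round(1))
w=fl(b,287,240,22,.037,"s0")
cs,_=cv2.findContours(w|(l==i).astype(np.uint8)*255,cv2.RETR_EXTERNAL,cv2.CHAIN_APPROX_NONE);cc=max(cs,key=cv2.contourArea)
print(cv2.boundingRect(cc))
t=np.linspace(0,6.283,100)
e=np.array([proj(b,[P[0]+.035*np.cos(k),P[1]+.035*np.sin(k),.037]) for k in t]);print("pred flange box",e.min(0),e.max(0))
```

```text
215 285 288 181; 216 283 289 218; 217 283 289 228; 218 283 289 230; 219 283 289 230; 220 283 289 230; 221 283 289 230; 222 283 289 231; 223 283 289 231; 224 283 289 231; 225 283 289 231; 226 283 289 229; 227 283 289 231; 228 283 289 232; 229 283 289 232; 230 283 289 232; 231 283 289 231; 232 283 289 221; 233 283 289 192; 234 283 289 171; 235 283 289 166; 236 283 289 166; 237 283 290 166; 238 283 290 166; 239 283 290 166; 240 283 290 167; 241 284 290 164; 242 284 290 166; 243 284 290 167; 244 284 289 161; 245 285 285 153; 
-1 -1 [283.4 214.1] [284.4 227.1]
-1 1 [290.4 213.8] [291.2 226.9]
1 -1 [283.4 231.9] [284.3 244.9]
1 1 [290.6 231.6] [291.4 244.6]
(270, 215, 35, 41)
pred flange box [270.49850272 223.53347976] [305.12024108 248.43621731]
```

View pics/m_s0.png

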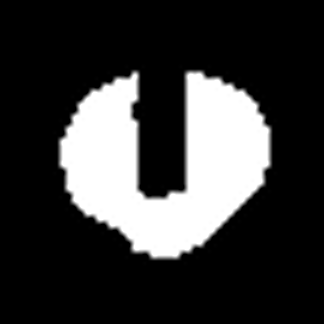

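Run:
```python
from h import *
b=load("scene1")
hsv=cv2.cvtColor(b["img"],cv2.COLOR_RGB2HSV)
P=np.array([0.541,-.1295]); ax=np.array([np.cos(-.449),np.sin(-.449)]); ay=np.array([-ax[1],ax[0]]);dz=.2203-.0566
m=bluemask(b["img"],(95,80,40)); h,l,st,c=cv2.connectedComponentsWithStats(m)
for i in range(1,h):
    if st[i,4]>3 and st[i,0]<300: print(st[i],c[i])
t=np.linspace(0,6.283,100)
e=np.array([proj(b,[*(P+.035*np.array([np.cos(k),np.sin(k)])),dz+.037]) for k in t]);print("pred flange box",e.min(0),e.max(0))
for sx in(-1,1):
  for sy in(-1,1):
    q=P+sx*.025*ax+sy*.007*ay
    print(sx,sy,proj(b,[*q,dz+.074]).round(1),proj(b,[*q,dz+.037]).round(1))
im=crop(b,211,275,40,7)
for p in e: cv2.circle(im,tuple(int(v) for v in ((p-[171,235]+.5)*7)),1,(0,0,255),-1)
cv2.imwrite("pics/d4.png",im)
```

```text
[193 250  17  38 406] [201.74384236 268.04433498]
[211 321   5   4  13] [213.30769231 322.53846154]
pred flange box [180.68517282 257.01817865] [227.15421857 292.34463554]
-1 -1 [192.5 247.3] [196.6 263.5]
-1 1 [201.8 245.1] [205.6 261.4]
1 -1 [198.3 271.4] [202.3 287.5]
1 1 [207.9 269.1] [211.6 285.2]
```

View pics/d4.png

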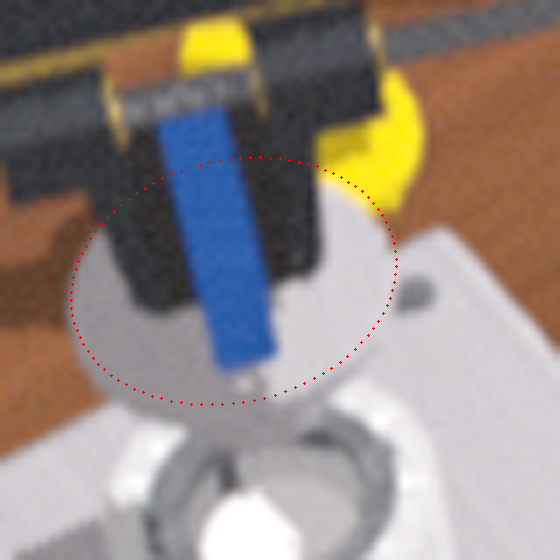

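Emit:
send_rows --motion '[[[0, 0, 0, 0, 0.5, -0.05, 1], [0, 0, 0, 0, 0.6, 0, 1], [0, 0, 0, 0, 0.5, 0, 1], [0, 0, 0, 0, 0.3, 0, 1], [0, 0, 0, 0, 0, 0, 1]]]'

```text
clock: 7.02
tool_pos: [0.54, -0.1301, 0.1809]
eef_rot: [0.689, -0.159, 0.156, -0.689]
contact_force: [0.7, -0.3, -2.0]
opening: 0.155
```

```bash
python3 go.py 0.5404 -0.1305 0.172 1.122;  python3 - <<'E'
from plant import imaging
from h import *
b=imaging.snapshot("scene");np.savez("scene2.npz",**b)
cv2.imwrite("pics/d5.png",crop(b,211,300,40,8))
E
```

```text
clock 7.02 pos [ 0.54   -0.1301  0.1809] jawyaw 1.121 y [-0.003  0.001 -1.   ] open 0.155
F [ 0.7 -0.3 -2. ] M [-0.01  0.    0.02] q [ 0.32  0.71 -0.28  1.84  0.3   0.64  0.98]
world d mm [ 0.4 -0.4 -8.9] shift units total [ 0.03  0.44 -0.01] turn units total [ 0.01 -0.01 -0.04]
```

View pics/d5.png

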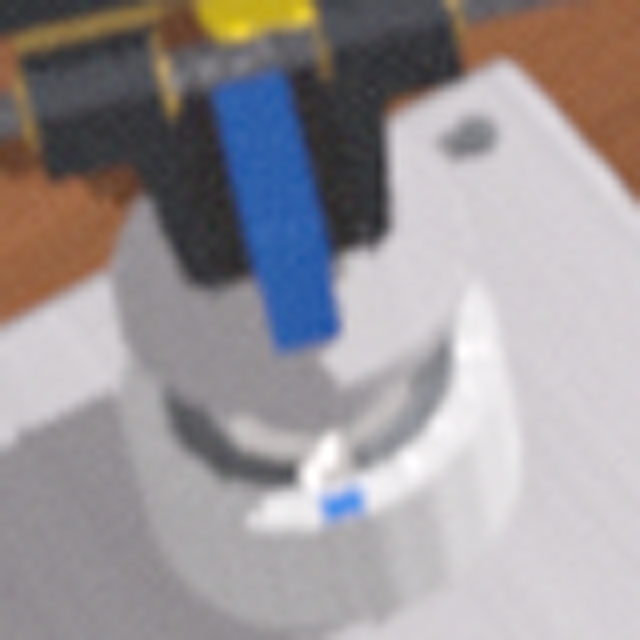

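Emit:
send_rows --motion '[[[0, 0, 0, 0, 0.1, 0, 1], [0, 0, 0, 0, 0.1, 0, 1], [0, 0, 0, 0, 0.1, 0, 1], [0, 0, 0, 0, 0.05, 0, 1], [0, 0, 0, 0, 0, 0, 1]]]'

```text
clock: 7.48
tool_pos: [0.541, -0.1303, 0.1756]
eef_rot: [-0.689, 0.158, -0.158, 0.689]
contact_force: [-0.4, -0.3, -2.0]
opening: 0.154
```

```bash
python3 go.py 0.5404 -0.1305 0.1666 1.122
```

```text
clock 7.48 pos [ 0.541  -0.1303  0.1756] jawyaw 1.121 y [-0.  0. -1.] open 0.154
F [-0.4 -0.3 -2. ] M [-0.01 -0.01  0.04] q [ 0.32  0.71 -0.27  1.85  0.31  0.62  0.98]
world d mm [-0.6 -0.2 -9. ] shift units total [-0.02  0.45 -0.02] turn units total [-0.   -0.01 -0.  ]
```

Emit:
send_rows --motion '[[[0, 0, 0, 0, 0.1, 0, 1], [0, 0, 0, 0, 0.1, 0, 1], [0, 0, 0, 0, 0.1, 0, 1], [0, 0, 0, 0, 0, 0, 1], [0, 0, 0, 0, 0, 0, 1]]]'

```text
clock: 7.9
tool_pos: [0.5412, -0.1304, 0.1699]
eef_rot: [0.689, -0.158, 0.158, -0.689]
contact_force: [-1.9, -0.4, 1.1]
opening: 0.155
```

```bash
python3 go.py 0.5404 -0.1305 0.1666 1.122
```

```text
clock 7.90 pos [ 0.5412 -0.1304  0.1699] jawyaw 1.121 y [ 0. -0. -1.] open 0.155
F [-1.9 -0.4  1.1] M [-0.1   0.16 -0.03] q [ 0.31  0.72 -0.27  1.85  0.31  0.61  0.97]
world d mm [-0.8 -0.1 -3.3] shift units total [-0.03  0.17 -0.02] turn units total [ 0.   -0.01  0.  ]
```

Emit:
send_rows --motion '[[[0, 0, 0, -0.04, 0.05, -0.01, 1], [0, 0, 0, 0, 0.05, 0, 1], [0, 0, 0, 0, 0, 0, 1], [0, 0, 0, 0, 0, 0, 1], [0, 0, 0, 0, 0, 0, 1]]]'

```text
clock: 8.32
tool_pos: [0.5409, -0.1304, 0.1688]
eef_rot: [0.689, -0.157, 0.158, -0.689]
contact_force: [-2.0, -0.9, 8.8]
opening: 0.154
```

```bash
python3 go.py 0.5404 -0.1305 0.1666 1.122
```

```text
clock 8.32 pos [ 0.5409 -0.1304  0.1688] jawyaw 1.121 y [ 0.002 -0.001 -1.   ] open 0.154
F [-2.  -0.9  8.8] M [-0.15  0.26  0.03] q [ 0.31  0.72 -0.27  1.85  0.31  0.6   0.97]
world d mm [-0.5 -0.1 -2.2] shift units total [-0.02  0.11 -0.02] turn units total [-0.   -0.01  0.03]
```

Run:
```python
from plant import imaging
from h import *
b=imaging.snapshot("scene");np.savez("scene3.npz",**b);a=imaging.snapshot("top")
cv2.imwrite("pics/d6.png",np.hstack([crop(b,211,300,40,8)[:, :560],crop(a,448,235,20,12)[:,:240] if 0 else crop(b,211,320,16,20)[:, :0]]))
cv2.imwrite("pics/d7.png",crop(a,448,231,40,8))
```

```text
(no output)
```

View pics/d6.png

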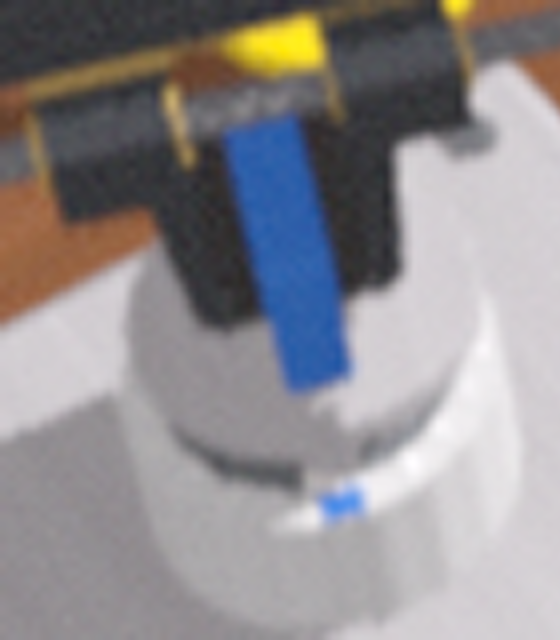

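View pics/d7.png

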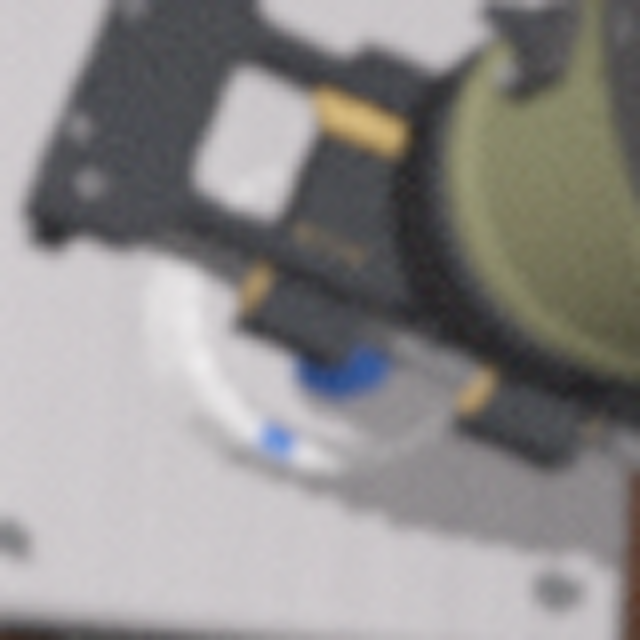

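The flange is centred over the collar in scene crop d6 and the handle points at the dash (342,502 in the crop). Contact at TCP 0.170 is at lip height, so the lugs are on the lip, narrowly off the slots. I'll feel for the slots with small turns under light push.

Emit:
send_rows --motion '[[[0, 0.3, 0, 0, 0, 0, 1], [0, 0.3, 0, 0, 0, 0, 1], [0, 0, 0, 0, 0, 0, 1], [0, 0, 0, 0, 0, 0, 1], [0, 0, 0, 0, 0, 0, 1]]]'

```text
clock: 8.83
tool_pos: [0.54, -0.1305, 0.1673]
eef_rot: [0.685, -0.174, 0.174, -0.685]
contact_force: [0.8, -1.5, -1.6]
opening: 0.155
```

```bash
python3 go.py 0.5404 -0.1305 0.1666 1.122
```

```text
clock 8.83 pos [ 0.54   -0.1305  0.1673] jawyaw 1.073 y [-0.001 -0.    -1.   ] open 0.155
F [ 0.8 -1.5 -1.6] M [-0.4   0.1   0.08] q [ 0.3   0.72 -0.25  1.86  0.3   0.6   0.94]
world d mm [ 0.4 -0.  -0.7] shift units total [0.02 0.04 0.01] turn units total [ 0.01 -0.61 -0.01]
```

The force dropped and z sank to 0.1673, so the lugs are in the slots. I'll keep going down.

Emit:
send_rows --motion '[[[0, 0, 0, 0, 0.1, 0, 1], [0, 0, 0, 0, 0.1, 0, 1], [0, 0, 0, 0, 0, 0, 1], [0, 0, 0, 0, 0, 0, 1], [0, 0, 0, 0, 0, 0, 1]]]'

```text
clock: 9.25
tool_pos: [0.5401, -0.1305, 0.1637]
eef_rot: [0.685, -0.174, 0.174, -0.685]
contact_force: [-1.1, -3.0, 2.5]
opening: 0.159
```

```bash
python3 go.py 0.5404 -0.1305 0.156 1.122
```

```text
clock 9.25 pos [ 0.5401 -0.1305  0.1637] jawyaw 1.073 y [-0. -0. -1.] open 0.159
F [-1.1 -3.   2.5] M [-0.69  0.37  0.11] q [ 0.3   0.73 -0.25  1.86  0.3   0.59  0.93]
world d mm [ 0.3  0.  -7.7] shift units total [0.01 0.38 0.01] turn units total [ 0.01 -0.61 -0.  ]
```

Emit:
send_rows --motion '[[[0, 0, 0, 0, 0.1, -0.03, 1], [0, 0, 0, 0, 0.1, 0, 1], [0, 0, 0, 0, 0, 0, 1], [0, 0, 0, 0, 0, 0, 1], [0, 0, 0, 0, 0, 0, 1]]]'

```text
clock: 9.67
tool_pos: [0.5401, -0.1306, 0.1598]
eef_rot: [-0.685, 0.174, -0.174, 0.685]
contact_force: [-1.6, -1.9, 4.1]
opening: 0.159
```

```bash
python3 go.py 0.5404 -0.1305 0.1546 1.122
```

```text
clock 9.67 pos [ 0.5401 -0.1306  0.1598] jawyaw 1.073 y [ 0.  0. -1.] open 0.159
F [-1.6 -1.9  4.1] M [-0.41  0.36  0.07] q [ 0.3   0.74 -0.25  1.86  0.3   0.58  0.93]
world d mm [ 0.3  0.1 -5.2] shift units total [0.01 0.26 0.01] turn units total [-0.   -0.61  0.  ]
```

Emit:
send_rows --motion '[[[0, 0, 0, -0.02, 0.1, -0.02, 1], [0, 0, 0, 0, 0.1, 0, 1], [0, 0, 0, 0, 0.05, 0, 1], [0, 0, 0, 0, 0, 0, 1], [0, 0, 0, 0, 0, 0, 1]]]'

```text
clock: 10.08
tool_pos: [0.54, -0.1306, 0.1552]
eef_rot: [-0.685, 0.174, -0.175, 0.686]
contact_force: [-1.5, -1.4, 8.4]
opening: 0.156
```

```bash
python3 go.py 0.5404 -0.1305 0.1546 1.122
```

```text
clock 10.08 pos [ 0.54   -0.1306  0.1552] jawyaw 1.073 y [ 0.001  0.    -1.   ] open 0.156
F [-1.5 -1.4  8.4] M [-0.31  0.46 -0.  ] q [ 0.3   0.74 -0.24  1.87  0.31  0.57  0.93]
world d mm [ 0.4  0.1 -0.6] shift units total [0.01 0.03 0.01] turn units total [-0.01 -0.61  0.01]
```

Emit:
send_rows --motion '[[[0, 0, 0, 0, 0.05, 0, 1], [0, 0, 0, 0, 0, 0, 1], [0, 0, 0, 0, 0, 0, 1], [0, 0.5, 0, 0, 0, 0, 1], [0, 0.5, 0, 0, 0, 0, 1]]]'

```text
clock: 10.5
tool_pos: [0.5402, -0.1304, 0.1543]
eef_rot: [-0.677, 0.201, -0.203, 0.678]
contact_force: [-1.2, -0.6, 7.3]
opening: 0.157
```

```bash
python3 go.py 0.5404 -0.1305 0.1546 0.023
```

```text
clock 10.50 pos [ 0.5402 -0.1304  0.1543] jawyaw 0.991 y [ 0.002  0.001 -1.   ] open 0.157
F [-1.2 -0.6  7.3] M [-0.21  0.41  0.08] q [ 0.29  0.74 -0.22  1.87  0.28  0.56  0.87]
world d mm [ 0.2 -0.1  0.3] shift units total [ 0.01 -0.01 -0.  ] turn units total [-0.03 12.11  0.  ]
```

Emit:
send_rows --motion '[[[0, 0.6, 0, 0, 0, 0, 1], [0, 0.6, 0, 0, 0, 0, 1], [0, 0.6, 0, 0, 0, 0, 1], [0, 0.6, 0, 0, 0, 0, 1], [0, 0.6, 0, 0, 0, 0, 1]]]'

```text
clock: 10.92
tool_pos: [0.5404, -0.1302, 0.1544]
eef_rot: [-0.648, 0.281, -0.282, 0.649]
contact_force: [-2.3, -0.4, 7.3]
opening: 0.155
```

```bash
python3 go.py 0.5404 -0.1305 0.1546 0.023
```

```text
clock 10.92 pos [ 0.5404 -0.1302  0.1544] jawyaw 0.751 y [ 0.002  0.001 -1.   ] open 0.155
F [-2.3 -0.4  7.3] M [-0.07  0.36  0.1 ] q [ 0.25  0.74 -0.16  1.87  0.2   0.55  0.71]
world d mm [-0.  -0.3  0.2] shift units total [ 0.01 -0.01 -0.01] turn units total [-0.03  9.1   0.  ]
```

Emit:
send_rows --motion '[[[0, 0.6, 0, 0, 0, 0, 1], [0, 0.6, 0, 0, 0, 0, 1], [0, 0.6, 0, 0, 0, 0, 1], [0, 0.6, 0, 0, 0, 0, 1], [0, 0.6, 0, 0, 0, 0, 1]]]'

```text
clock: 11.33
tool_pos: [0.5406, -0.1301, 0.1544]
eef_rot: [-0.61, 0.357, -0.358, 0.611]
contact_force: [-1.7, -0.6, 8.1]
opening: 0.159
```

```bash
python3 go.py 0.5404 -0.1305 0.1546 0.023
```

```text
clock 11.33 pos [ 0.5406 -0.1301  0.1544] jawyaw 0.512 y [ 0.003  0.001 -1.   ] open 0.159
F [-1.7 -0.6  8.1] M [-0.12  0.28  0.07] q [ 0.21  0.74 -0.09  1.87  0.12  0.54  0.55]
world d mm [-0.2 -0.4  0.2] shift units total [ 0.01 -0.01 -0.02] turn units total [-0.04  6.11  0.  ]
```

Emit:
send_rows --motion '[[[0, 0.6, 0, 0, 0, 0, 1], [0, 0.6, 0, 0, 0, 0, 1], [0, 0.6, 0, 0, 0, 0, 1], [0, 0.6, 0, 0, 0, 0, 1], [0, 0.6, 0, 0, 0, 0, 1]]]'

```text
clock: 11.75
tool_pos: [0.5409, -0.1299, 0.1544]
eef_rot: [-0.562, 0.427, -0.428, 0.564]
contact_force: [-0.4, -0.2, 7.7]
opening: 0.154
```

```bash
python3 go.py 0.5404 -0.1305 0.1546 0.023
```

```text
clock 11.75 pos [ 0.5409 -0.1299  0.1544] jawyaw 0.272 y [ 0.003  0.001 -1.   ] open 0.154
F [-0.4 -0.2  7.7] M [-0.05  0.19  0.08] q [ 0.17  0.74 -0.03  1.87  0.03  0.53  0.39]
world d mm [-0.5 -0.6  0.2] shift units total [ 0.02 -0.01 -0.03] turn units total [-0.04  3.11 -0.01]
```

Emit:
send_rows --motion '[[[0, 0.4, 0, 0, 0, 0, 1], [0, 0.4, 0, 0, 0, 0, 1], [0, 0.3, 0, 0, 0, 0, 1], [0, 0.3, 0, 0, 0, 0, 1], [0, 0.2, 0, 0, 0, 0, 1]]]'

```text
clock: 12.17
tool_pos: [0.5409, -0.13, 0.1544]
eef_rot: [-0.534, 0.462, -0.463, 0.536]
contact_force: [-1.6, -0.4, 8.0]
opening: 0.162
```

```bash
python3 go.py 0.5404 -0.1305 0.1546 0.023
```

```text
clock 12.17 pos [ 0.5409 -0.13    0.1544] jawyaw 0.145 y [ 0.003  0.001 -1.   ] open 0.162
F [-1.6 -0.4  8. ] M [-0.05  0.22  0.05] q [ 0.15  0.74  0.01  1.87 -0.01  0.53  0.31]
world d mm [-0.5 -0.5  0.2] shift units total [ 0.02 -0.01 -0.03] turn units total [-0.04  1.52 -0.  ]
```

Emit:
send_rows --motion '[[[0, 0.2, 0, 0, 0, 0, 1], [0, 0.2, 0, 0, 0, 0, 1], [0, 0.2, 0, 0, 0, 0, 1], [0, 0.2, 0, 0, 0, 0, 1], [0, 0, 0, 0, 0, 0, 1]]]'

```text
clock: 12.58
tool_pos: [0.541, -0.13, 0.1544]
eef_rot: [-0.519, 0.478, -0.48, 0.521]
contact_force: [-1.9, 0.1, 8.5]
opening: 0.155
```

```bash
python3 go.py 0.5404 -0.1305 0.1546 0.023
```

```text
clock 12.58 pos [ 0.541  -0.13    0.1544] jawyaw 0.081 y [ 0.004  0.001 -1.   ] open 0.155
F [-1.9  0.1  8.5] M [-0.03  0.19  0.01] q [ 0.14  0.74  0.02  1.87 -0.04  0.53  0.27]
world d mm [-0.6 -0.5  0.2] shift units total [ 0.02 -0.01 -0.03] turn units total [-0.04  0.73 -0.  ]
```

Emit:
send_rows --motion '[[[0, 0.2, 0, 0, 0, 0, 1], [0, 0.2, 0, 0, 0, 0, 1], [0, 0.2, 0, 0, 0, 0, 1], [0, 0, 0, 0, 0, 0, 1], [0, 0, 0, 0, 0, 0, 1]]]'

```text
clock: 13.0
tool_pos: [0.541, -0.13, 0.1545]
eef_rot: [-0.507, 0.491, -0.492, 0.509]
contact_force: [0.4, -0.6, 7.7]
opening: 0.16
```

```bash
python3 go.py 0.5404 -0.1305 0.1546 0.023
```

```text
clock 13.00 pos [ 0.541  -0.13    0.1545] jawyaw 0.034 y [ 0.004  0.001 -1.   ] open 0.160
F [ 0.4 -0.6  7.7] M [-0.09  0.15  0.09] q [ 0.13  0.74  0.04  1.87 -0.05  0.53  0.24]
world d mm [-0.6 -0.5  0.1] shift units total [ 0.02 -0.01 -0.03] turn units total [-0.05  0.14 -0.01]
```

Emit:
send_rows --motion '[[[0, 0.2, 0, 0, 0, 0, 1], [0, 0.2, 0, 0, 0, 0, 1], [0, 0, 0, 0, 0, 0, 1], [0, 0, 0, 0, 0, 0, 1], [0, 0, 0, 0, 0, 0, 1]]]'

```text
clock: 13.42
tool_pos: [0.5411, -0.1301, 0.1544]
eef_rot: [-0.5, 0.498, -0.5, 0.502]
contact_force: [-0.4, -1.3, 7.7]
opening: 0.16
```

```bash
python3 go.py 0.5404 -0.1305 0.1546 0.0
```

```text
clock 13.42 pos [ 0.5411 -0.1301  0.1544] jawyaw 0.003 y [ 0.004  0.    -1.   ] open 0.160
F [-0.4 -1.3  7.7] M [-0.23  0.22  0.36] q [ 0.13  0.74  0.05  1.87 -0.06  0.53  0.22]
world d mm [-0.7 -0.4  0.2] shift units total [ 0.02 -0.01 -0.03] turn units total [-0.05  0.04 -0.  ]
```

Mz jumped to 0.36 N m, so the cap is at the stop. I'll relax a hair and let the spring lift it.

Emit:
send_rows --motion '[[[0, -0.1, 0, 0, 0, 0, 1], [0, 0, 0, 0, -0.1, 0, 1], [0, 0, 0, 0, -0.1, 0, 1], [0, 0, 0, 0, 0, 0, 1], [0, 0, 0, 0, 0, 0, 1]]]'

```text
clock: 13.83
tool_pos: [0.5409, -0.1302, 0.1582]
eef_rot: [-0.502, 0.497, -0.498, 0.503]
contact_force: [2.7, 0.5, 4.4]
opening: 0.157
```

```bash
python3 go.py 0.5404 -0.1305 0.1596 0.0
```

```text
clock 13.83 pos [ 0.5409 -0.1302  0.1582] jawyaw 0.010 y [ 0.003  0.    -1.   ] open 0.157
F [2.7 0.5 4.4] M [ 0.07 -0.58  0.32] q [ 0.13  0.73  0.04  1.87 -0.06  0.54  0.22]
world d mm [-0.5 -0.3  1.4] shift units total [ 0.01 -0.07 -0.03] turn units total [-0.04  0.13 -0.01]
```

Emit:
send_rows --motion '[[[0, -0.1, 0, 0, -0.06, 0, 1], [0, 0, 0, 0, 0, 0, 1], [0, 0, 0, 0, 0, 0, 1], [0, 0, 0, 0, 0, 0, 1], [0, 0, 0, 0, 0, 0, 1]]]'

```text
clock: 14.25
tool_pos: [0.5409, -0.1303, 0.1594]
eef_rot: [-0.504, 0.495, -0.496, 0.505]
contact_force: [4.9, 2.0, 3.8]
opening: 0.158
```

```bash
python3 go.py 0.5404 -0.1305 0.1596 0.0
```

```text
clock 14.25 pos [ 0.5409 -0.1303  0.1594] jawyaw 0.018 y [ 0.003  0.    -1.   ] open 0.158
F [4.9 2.  3.8] M [ 0.4  -1.09  0.23] q [ 0.13  0.73  0.04  1.87 -0.06  0.54  0.23]
world d mm [-0.5 -0.2  0.2] shift units total [ 0.01 -0.01 -0.02] turn units total [-0.04  0.22 -0.01]
```

Emit:
send_rows --motion '[[[0, 0, 0, 0, 0, 0, 0], [0, 0, 0, 0, 0, 0, 0], [0, 0, 0, 0, 0, 0, 0], [0, 0, 0, 0, 0, 0, 0], [0, 0, 0, 0, 0, 0, 0]]]'

```text
clock: 14.67
tool_pos: [0.5383, -0.1311, 0.1584]
eef_rot: [0.505, -0.497, 0.495, -0.503]
contact_force: [-0.4, 0.7, 0.7]
opening: 0.492
```

```bash
python3 go.py 0.5404 -0.1305 0.1596 0.0
python3 - <<'E'
from plant import imaging
from h import *
b=imaging.snapshot("scene")
cv2.imwrite("pics/d8.png",crop(b,211,300,40,8))
E
```

```text
clock 14.67 pos [ 0.5383 -0.1311  0.1584] jawyaw 0.016 y [-0.002  0.    -1.   ] open 0.492
F [-0.4  0.7  0.7] M [-0.11  0.03  0.06] q [ 0.13  0.73  0.04  1.87 -0.06  0.54  0.23]
world d mm [2.1 0.6 1.2] shift units total [-0.03 -0.06  0.11] turn units total [ 0.03  0.2  -0.  ]
```

View pics/d8.png

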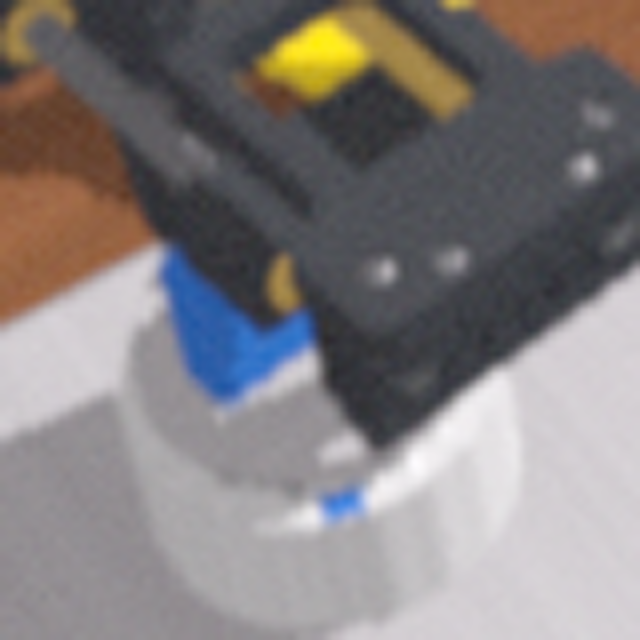

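Emit:
send_rows --motion '[[[0, 0, 0, 0, -0.2, 0.1, 0], [0, 0, 0, 0, -0.5, 0, 0], [0, 0, 0, 0, -0.8, 0, 0], [0, 0, 0, 0, -1, 0, 0], [0, 0, 0, 0, -1, 0, 0]]]'

```text
clock: 15.13
tool_pos: [0.5413, -0.1308, 0.2303]
eef_rot: [0.504, -0.496, 0.496, -0.504]
contact_force: [0.4, -0.3, -0.3]
opening: 0.499
```

Emit:
send_rows --motion '[[[0, 0, 0, 1, -0.5, 0, 0], [0, 0, 0, 1, -0.5, 0, 0], [0, 0, 0, 1, 0, 0, 0], [0, 0, 0, 1, 0, 0, 0], [0, 0, 0, 1, 0, 0, 0]]]'

```text
clock: 15.55
tool_pos: [0.5433, -0.2318, 0.2503]
eef_rot: [-0.504, 0.495, -0.496, 0.504]
contact_force: [-0.1, 0.4, 0.2]
opening: 0.495
```

```bash
python3 go.py 0.5404 -0.1305 0.3 0.0
```

```text
clock 15.55 pos [ 0.5433 -0.2318  0.2503] jawyaw 0.017 y [ 0.001 -0.    -1.   ] open 0.495
F [-0.1  0.4  0.2] M [-0.06  0.04 -0.02] q [ 0.3   0.64  0.05  1.68 -0.04  0.81  0.38]
world d mm [ -2.9 101.3  49.7] shift units total [-5.06 -2.49 -0.05] turn units total [-0.02  0.21  0.01]
```

Run:
```python
from plant import imaging
from h import *
b=imaging.snapshot("scene");a=imaging.snapshot("top");np.savez("scene5.npz",**b);np.savez("top5.npz",**a)
cv2.imwrite("pics/d9.png",np.hstack([crop(b,211,300,40,5),crop(a,448,231,40,5)]))
cv2.imwrite("pics/d10.png",b["img"][:,:,::-1])
for n,s in(("top",a),("scene",b)):
    m=bluemask(s["img"],(95,80,40)); k,l,st,c=cv2.connectedComponentsWithStats(m)
    for i in range(1,k):
        if 2<st[i,4]<1000: print(n,st[i],np.round(c[i],1), plane(s,*c[i],.177).round(4))
```

```text
top [438 223  32  10 247] [453.7 227.7] [ 0.5398 -0.1252  0.177 ]
scene [191 275  32  35 651] [206.6 292.3] [ 0.5544 -0.1389  0.177 ]
scene [211 321   5   4  14] [213.1 322.5] [ 0.6069 -0.1654  0.177 ]
```

View pics/d9.png

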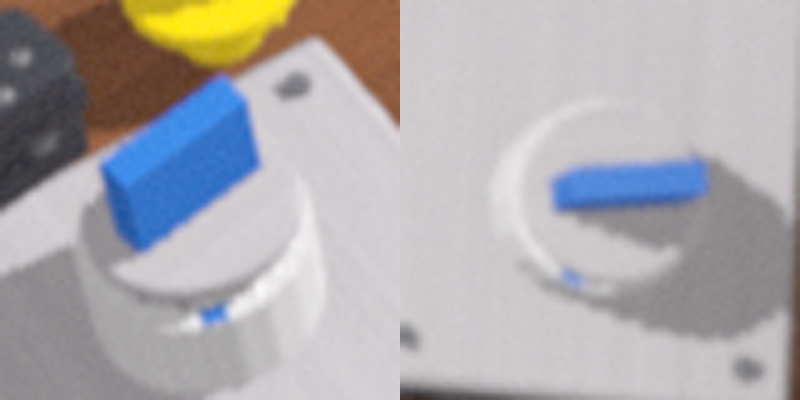

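View pics/d10.png

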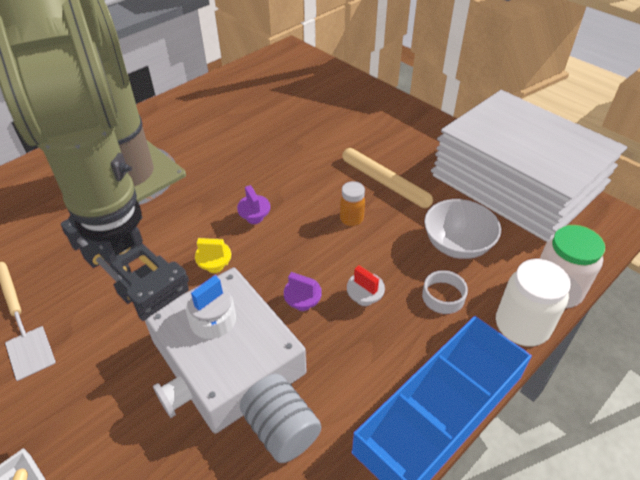

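Run:
```python
from h import *
a,b=load("top5"),load("scene5")
out=[]
res={}
for n,s,lo in(("top",a,None),("scene",b,None)):
    hsv=cv2.cvtColor(s["img"],cv2.COLOR_RGB2HSV); m=bluemask(s["img"],(95,80,40))
    k,l,st,c=cv2.connectedComponentsWithStats(m)
    i=[j for j in range(1,k) if 100<st[j,4]<1000][0]
    V=hsv[...,2][l==i]; th,_=cv2.threshold(V.reshape(-1,1),0,255,cv2.THRESH_OTSU)
    top=(l==i)&(hsv[...,2]>th); ys,xs=np.where(top)
    r=cv2.minAreaRect(np.stack([xs,ys],1).astype(np.float32)); res[n]=r
    B=cv2.boxPoints(r); W=np.array([plane(s,*q,.177) for q in B])
    e=[W[j+1]-W[j] for j in(0,1)]
    print(n,th,len(xs),r,"centre@.177",W.mean(0).round(4),[(round(float(np.linalg.norm(v)),4),round(float(np.arctan2(v[1],v[0])),3)) for v in e])
# triangulate centre
c1,d1=ray(a,*res["top"][0]);c2,d2=ray(b,*res["scene"][0])
A=np.stack([d1,-d2],1);x=np.linalg.lstsq(A,c2-c1,rcond=None)[0];p,q=c1+d1*x[0],c2+d2*x[1];print("tri",p.round(4),q.round(4))
# predictions of handle top for locked / 3mm lower / sprung
for z in(.171,.177,.188): print(z,[proj(s,[.5416 if s is a else .542,-.1306 if s is a else -.1335,z]).round(1).tolist() for s in(a,b)])
```

```text
top 189.0 194 ((453.09271240234375, 226.86508178710938), (7.208741664886475, 30.255407333374023), 83.8844985961914) centre@.177 [ 0.5414 -0.1242  0.177 ] [(0.0564, -1.484), (0.0135, -3.094)]
scene 212.0 210 ((205.59811401367188, 286.14337158203125), (7.254015922546387, 30.188871383666992), 55.61965560913086) centre@.177 [ 0.5435 -0.1326  0.177 ] [(0.048, 1.589), (0.0146, -0.19)]
tri [ 0.5422 -0.1263  0.1701] [ 0.5389 -0.1306  0.1709]
0.171 [[455.6, 227.1], [205.3, 288.2]]
0.177 [[456.5, 226.7], [204.7, 285.8]]
0.188 [[458.3, 225.9], [203.6, 281.3]]
```

Run:
```python
from plant import job
print(job.finish_job())
```

```text
the job is handed in; nothing more can be done
None
```

The blue-handled cap is locked in the pump's port as far as my checks can show, and the job was handed in with the arm clear.

**What I did:** I gripped the cap by its handle and lowered it into the collar. The lugs first caught on the lip, at 11 N at most, and dropped into the slots after a turn of about 0.05 rad. I pressed the cap down against the spring (about 10.5 N), stopping just short of firm contact between flange and collar. I then turned it clockwise about 1.07 rad to the stop, eased off so the spring lifted it, and let go. The clock read about 15.6 s at the end of the last move.

**Checks that agreed:**
- **Height:** the scene camera puts the top of the handle at about 176 mm, where 177 mm is expected when locked.
- **Angle:** the handle lies at about -1.55 rad, which matches the stop.
- **Other objects:** in the final scene picture the other things on the table look unmoved.

**What was off:**
- **Twist at the stop:** it peaked at 0.36 N m, slightly above the 0.3 N m called plenty.
- **Side force:** there was about 5 N sideways on the cap just before release, and the gripper shifted about 2.6 mm when it opened.
- **Top view:** it was less clean because the handle's end face merged with its top. It gave an angle of -1.48 rad, and the height from both cameras together came out near 170 mm. I relied on the scene view instead, along with the TCP rise of about 5 mm while I still held the cap.

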